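# Lock the T-stop in the clamping bed

### The job

Fit the stop that has the crossbar foot to the slotted clamping bed: pass its crossbar down through the slot until the collar rests on the bed, give it a quarter turn so that the crossbar lies across underneath and holds, and let go. Leave the other stop, the one with the plain round foot, standing where it is.

Things in the scene. Friction and masses are not known exactly. Their poses are not given: they have to be found in the camera images.
- t_stop_grip (a point): T-stop, loose, upright, 0.16 kg. From below (mm): steel crossbar foot 62 x 16 x 12 high (juts out past the collar), shank 16 dia x 14, collar 46 dia x 8, grip plate 44 long x 14 thick x 44 high. Point: middle of the grip plate, 22 above the collar's top, 30 above its underside, 56 above the foot's bottom. x: along crossbar and grip plate; y: across the plate; z: up.
- plain_stop_grip (a point): Bystander: loose stop with the same shank, collar and grip plate as the T-stop, but its foot is a plain round disc 25 mm across, hidden under the collar when seen from above; no crossbar. Point: middle of its grip plate, 56 mm above the deck. Axes as for the T-stop.
- bed_slot (a point): Clamping bed: fixed hollow aluminium rail 190 x 90 x 40 mm. One slot 30 wide, 160 long, closed at both ends, in its 8 mm thick top; hollow below 80 wide, 27 deep. With the collar on the bed the crossbar hangs 6 mm under the top plate, 6 above the hollow's floor, free to turn. Point: middle of the slot, level with the top. x: along the slot; y: across; z: up.

How it is judged:
On the way:
1. the T-stop's crossbar has gone down through the slot, lying along it (x of t_stop_grip in the frame of bed_slot between -0.06 and 0.06 m and y of t_stop_grip in the frame of bed_slot between -0.012 and 0.012 m and z of t_stop_grip in the frame of bed_slot below 0.038 m and angle between the x axis of t_stop_grip and the x axis of bed_slot, either way round below 0.35 rad), for 0.1 s.
At the end, for the whole second after the job is handed in: The T-stop stands upright in the slot (within 60 mm of the slot's middle along it and 12 mm across it) with its collar down on the bed (within 4 mm), its crossbar turned to within 25 degrees of square across the slot, at rest and released (x of t_stop_grip in the frame of bed_slot between -0.06 and 0.06 m and y of t_stop_grip in the frame of bed_slot between -0.012 and 0.012 m and z of t_stop_grip in the frame of bed_slot between 0.026 and 0.034 m and angle between the x axis of t_stop_grip and the y axis of bed_slot, either way round below 0.45 rad and angle between t_stop_grip's own z axis and vertical below 0.12 rad and linear speed of t_stop below 0.02 m/s); the robot touches nothing.
It fails at once if the plain round-footed stop is moved by more than 30 mm or knocked over (distance of plain_stop_grip from where it was at the start of the episode above 0.03 m or angle between plain_stop_grip's own z axis and vertical above 0.5 rad).
It also fails if it takes over 42 s, if anything falls off the work surface, if the arm or the gripper's body presses on something with over 40 N, if the wrist force passes 120 N, or if a joint passes its speed limit or range.

### The arm

A 6-joint arm with a two-finger parallel gripper is mounted at the origin on a cart in front of the work surface, level with it; the furniture and walls round the work are solid. World frame = base frame: x ahead of the robot, y to its left, z up, the work surface at z = 0. Lengths are in m, angles in rad, forces in N, time in s.
With the tool pointing down it reaches from about 0.4 to 0.825 m from the base axis. Payload 7 kg.
Tool frame: the origin (TCP) lies midway between the tips of the shut fingers; the grasp point (between the pads) lies hold_point_z behind it (hold_point_z is the distance from the TCP to the grasp point, in m); z points along the fingers, y is the line along which they close (so a half turn about z gives the same grasp; the last joint's range is limited). The gripper opens to 88 mm and grips with 3 to 60 N. Pads are 19 mm wide; open, the fingers measure 130 mm over their backs; the gripper's body (78 mm by 193 mm) begins 47 mm behind the grasp point.
Start: joints at [1.482, 0.359, 0.012, 0, -1.224, -0.288], TCP at [0.248, 0.628, 0.227] pointing down, gripper open.
Joint ranges: [-3.07, 3.07], [-1.43, 2.12], [-1.02, 1.25], [-3.03, 1.67], [-3.05, -0], [-3.03, 3.03]. Speed limits (rad/s): [2.39, 2.39, 3.01, 3.14, 3.14, 3.14].

### API

Orientations are given as [roll, pitch, yaw] about the fixed x, y, z axes, in that order (R = Rz(yaw) Ry(pitch) Rx(roll)).
In Python, from station import * gives the robot as it stands.
- The arm moves only by the tool apply_moves, never from a script. Its argument "steps" is a list of rows, each an object with "translation": the shift along the world's x, y, z scaled (see below), a list of three; "rotation": the turn, a rotation vector about the world's x, y, z scaled (see below), a list of three. A call has exactly 10 rows; each row is the pose to reach, as a shift and turn from the pose commanded when the call began; what a row does not reach only later rows make up. The controller multiplies each number of a shift by 250 mm and each number of a turn by 30 degrees. A row lasts 1/12 s, in which the tool goes at most 41.7 mm and 7.16 degrees, less where a joint would pass 70% of its speed; a pose out of reach is approached as far as the arm can. A call with a number of a shift or a turn outside -1 to 1 is refused whole. A call with a gripper value outside its range is refused whole. "jaw" is the closure, from -1 (fully open) to 1 (shut), so that 0 is half open, set as the call begins (left out, the last holds). The fingers move at their own pace and stop on an object; "newtons" is the grip in N (left out, the last holds). Time passes only in rows, so rows that repeat a pose let the fingers close, or fill a call up. It gives the time, the measured TCP pose, the force, the opening and the grip force at its end, in the units of the state.
- get_state(): the state, without advancing time (a new reading comes with each control period).
- grab_frame(name): name is "scene" or "side" or "wrist"; returns the picture (384x512x3 uint8, blue, green, red); there is no depth.
- camera_model(name): a dict with "fx", "fy", "cx", "cy" (pixels), "k1" (the pictures are not rectified: a ray, as slopes to the right and down, at radius r is drawn at 1 + k1 r^2 times it, then the intrinsics apply), "xyz" and "rotation" of the camera in the world. Camera axes: x right, y down, z forward; pixel columns grow to the right and rows downward; lengths in m; the calibration is good to about 2 mm. A picture is of the moment at which its call begins: read the wrist's pose just before it. camera_model takes no time and is no camera call; for the wrist camera it gives the pose at the moment of the call.
- job_done(): hands the job in; it is judged then, once.
The state is a dict: "t": time; "q": joint angles; "qd": joint speeds; "joint_efforts": joint torques, N m; "eef_pos": TCP position; "ee_rot": TCP orientation; "force": force on the tool from outside, world axes, zero at the start; "moment": the same for the moment, N m; "width": finger opening in m; "gripper_force": force on a finger pad.
Only numpy, scipy, OpenCV 4.12 (cv2) and the standard library are available. Lean on these libraries where they do the work, as an engineer would, in place of code of your own. Each camera call takes 0.05 s, during which the arm holds its last target. There are 200 camera calls.

## Working session

There is one attempt and no reset: what is moved stays moved. The work goes in short steps, Python scripts to look and compute and a tool call to move; the robot and the scene stay as the last step left them, time stands still between calls to the robot, and variables do not carry over. Pictures are saved under pics/ and viewed, at most 10 in all, crops included, and the job is handed in when it is done.

Besides the shell and the picture viewer there is one more tool, called after "Emit:" as name([rows], argument=value, ...), one row to a line, values as JSON. apply_moves: Moves the arm, as the interface text tells. Shifts and turns lie within -1 to 1; 1 stands for 250 mm of shift or 30 degrees of turn. Its arguments: {"type":"object","properties":{"steps":{"type":"array"},"jaw":{"type":"number"},"newtons":{"type":"number"}},"required":["steps"]}

```bash
mkdir -p pics; ls; python3 - <<'E'
from station import *
import cv2,numpy as np
s=get_state();print(s)
for n in("scene","side","wrist"):
    print(n,camera_model(n)); cv2.imwrite(f"pics/{n}0.png",grab_frame(n))
a=cv2.imread("pics/scene0.png");b=cv2.imread("pics/side0.png")
E
```

```text
pics
{'t': 0.0, 'q': array([ 1.48212755e+00,  3.59377995e-01,  1.10518320e-02, -3.60534820e-04,
       -1.22410476e+00, -2.88103979e-01]), 'qd': array([-2.00225174e-03,  5.52541078e-05,  2.92196060e-04, -3.60884944e-04,
        2.42988818e-04,  4.90301703e-04]), 'joint_efforts': array([-2.39096429e-03, -5.82713592e+01,  2.93059856e+01,  6.99760705e+00,
        6.95106952e-03, -1.64217281e-04]), 'eef_pos': array([0.24818537, 0.62718147, 0.22562351]), 'ee_rot': array([ 3.13992912e+00, -1.39535685e-04, -3.76895425e-01]), 'force': array([-0.32608703,  0.86703347, -0.23345988]), 'moment': array([0.00853179, 0.00333141, 0.02370324]), 'gripper_force': 0.0, 'width': 0.08771646558834381}
scene {'fx': 383.924002490174, 'fy': 383.924002490174, 'cx': 254.2062105333387, 'cy': 193.01071741339828, 'k1': 0.029698417837220725, 'xyz': array([ 0.09685599, -0.43910706,  0.67175398]), 'rotation': array([-2.31900077,  0.02123463, -0.86373271])}
side {'fx': 452.173635025197, 'fy': 452.173635025197, 'cx': 243.79616823225922, 'cy': 193.01173748873146, 'k1': -0.1467699406370261, 'xyz': array([0.8688215 , 0.30281319, 0.87962059]), 'rotation': array([-2.63842057, -0.01348146,  2.40660285])}
wrist {'fx': 271.74684547377643, 'fy': 271.74684547377643, 'cx': 253.54127196988247, 'cy': 182.45465702876896, 'k1': -0.056750490132066, 'xyz': array([0.31719366, 0.60030219, 0.38414796]), 'rotation': array([ 2.86469639e+00, -5.67490689e-04, -1.94893165e+00])}
```

```bash
python3 -c "
import station;print(dir(station));print(getattr(station,'hold_point_z',None))"
```

```text
['Unreachable', '__builtins__', '__cached__', '__doc__', '__file__', '__loader__', '__name__', '__package__', '__spec__', 'camera_model', 'get_state', 'grab_frame', 'hold_point_z', 'job_done']
0.0188
```

View pics/scene0.png

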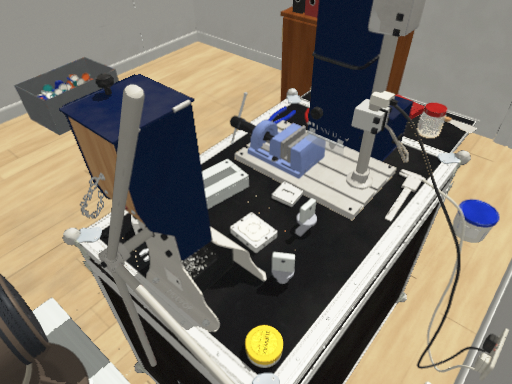

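View pics/side0.png

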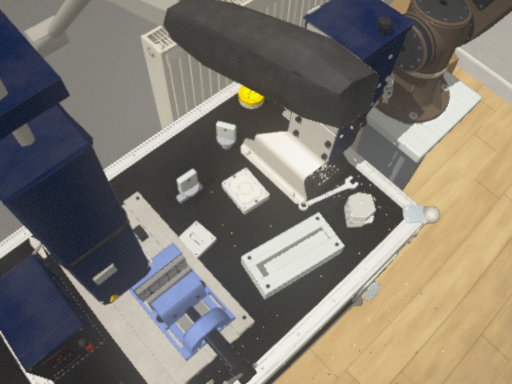

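The scene view shows two stops near (305,218) and (284,265). In the side view the bed is at (293,255), and the stops are at (187,185), probably with the crossbar, and (226,133). I'll enlarge these.

```bash
python3 - <<'E'
import cv2,numpy as np
a=cv2.imread("pics/scene0.png");b=cv2.imread("pics/side0.png")
z=lambda i,x,y,w,h,W,H:cv2.resize(i[y:y+h,x:x+w],(W,H),interpolation=cv2.INTER_CUBIC)
top=np.hstack([z(b,150,110,100,100,400,400)[:300],z(b,150,110,100,100,400,400)[:300]*0+z(a,255,185,80,60,400,300)])
top=np.hstack([z(b,160,115,90,100,360,300) if 0 else z(b,160,115,100,100,300,300),z(a,250,185,80,100,240,300),z(a,190,150,80,100,240,300)])
bot=z(b,230,205,130,100,390,300);bot=np.hstack([bot,np.zeros((300,390,3),np.uint8)])
w=cv2.imread("pics/wrist0.png");bot[:,390:]=cv2.resize(w,(390,300))
cv2.imwrite("pics/c1.png",np.vstack([top,bot]))
E
```

```text
(no output)
```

View pics/c1.png

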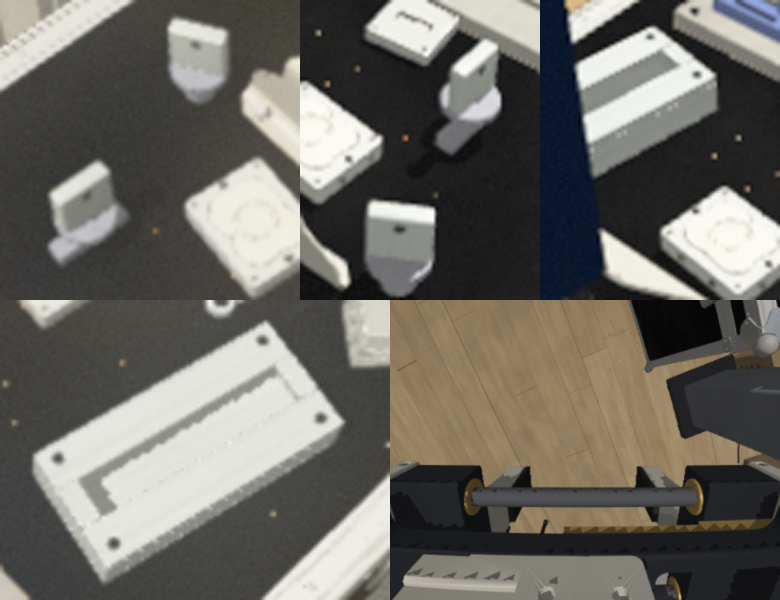

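The T-stop is the one at side (187,180), its crossbar visible under the collar. The plain stop is at side (226,135). The bed's four screws are clear in the lower-left panel.

```bash
cat > h.py <<'E'
from station import *
import cv2,numpy as np
from scipy.spatial.transform import Rotation as R
def Rm(c):
    return R.from_euler('xyz',c['rotation']).as_matrix()
def ray(c,px):
    K=np.array([[c['fx'],0,c['cx']],[0,c['fy'],c['cy']],[0,0,1]])
    p=cv2.undistortPoints(np.array(px,float).reshape(-1,1,2),K,np.array([c['k1'],0,0,0,0.])).reshape(-1,2)
    return np.c_[p,np.ones(len(p))]@Rm(c).T
def onz(c,px,z):
    d=ray(c,px);o=c['xyz'];return o+d*((z-o[2])/d[:,2])[:,None]
def proj(c,P):
    v=(np.array(P)-c['xyz'])@Rm(c);n=v[:,:2]/v[:,2:];n=n*(1+c['k1']*(n**2).sum(1,keepdims=True))
    return n*[c['fx'],c['fy']]+[c['cx'],c['cy']]
E
python3 - <<'E'
from h import *
np.set_printoptions(precision=4,suppress=True)
s=camera_model('side');c=camera_model('scene')
f=lambda x,y,ox,oy:(ox+x/3,oy+y/3)
P=onz(s,[f(x,y,230,205) for x,y in[(262,40),(320,118),(113,243),(57,158)]],.04)
print('screws',P,P.mean(0));d=(P[0]+P[1]-P[2]-P[3]);print(np.degrees(np.arctan2(d[1],d[0])),np.linalg.norm(d)/2)
# T-stop plate top ends side, z=.078
for n,cam,px,z in [('T side top',s,[f(53,203,160,115),f(104,167,160,115)],.078),
 ('T scene top',c,[f(157,65,250,185),f(188,45,250,185)],.078),
 ('T side bar end',s,[f(50,240,160,115),f(65,255,160,115),f(125,210,160,115)],.012),
 ('P side',s,[f(170,25,160,115),f(228,35,160,115)],.078),
 ('P scene',c,[f(66,210,250,185),f(135,210,250,185)],.078),
 ('furn side',s,[(242,150),(300,205),(327,160),(205,240),(245,190),(185,250),(355,210)],0.0),
 ('table edges scene',c,[(80,235),(290,100),(460,160),(270,375)],0),
 ('blue cab scene',c,[(65,108),(140,130),(190,90),(190,258)],0.0)]:
    p=onz(cam,px,z);print(n,p.round(4).tolist())
    if len(p)==2:
        e=p[1]-p[0];print('  mid',p.mean(0),'ang',np.degrees(np.arctan2(e[1],e[0])),'len',np.linalg.norm(e))
E
```

```text
screws [[0.4769 0.1132 0.04  ]
 [0.4898 0.1798 0.04  ]
 [0.6528 0.1489 0.04  ]
 [0.6404 0.0823 0.04  ]] [0.565 0.131 0.04 ]
169.2896025106576 0.16609337778928004
T side top [[0.65, -0.1255, 0.078], [0.6057, -0.1247, 0.078]]
  mid [ 0.6278 -0.1251  0.078 ] ang 178.93829742597057 len 0.044322462583063355
T scene top [[0.6082, -0.1237, 0.078], [0.6398, -0.1292, 0.078]]
  mid [ 0.624  -0.1265  0.078 ] ang -9.953524724245758 len 0.03207291665928158
T side bar end [[0.6529, -0.1376, 0.012], [0.6524, -0.1206, 0.012], [0.5959, -0.1206, 0.012]]
P side [[0.4915, -0.1883, 0.078], [0.4656, -0.1528, 0.078]]
  mid [ 0.4785 -0.1705  0.078 ] ang 126.19223383537104 len 0.04389474774160702
P scene [[0.4629, -0.155, 0.078], [0.4912, -0.1891, 0.078]]
  mid [ 0.4771 -0.1721  0.078 ] ang -50.3851915157345 len 0.04433328624900512
furn side [[0.4612, -0.1367, 0.0], [0.4632, 0.056, 0.0], [0.3312, 0.0155, 0.0], [0.6719, -0.019, 0.0], [0.5282, -0.0523, 0.0], [0.7176, -0.0294, 0.0], [0.3809, 0.1463, 0.0]]
table edges scene [[0.2739, 0.262, 0.0], [1.0756, 0.2531, 0.0], [1.0986, -0.3112, 0.0], [0.3103, -0.2732, 0.0]]
blue cab scene [[0.5539, 0.8188, 0.0], [0.6322, 0.51, 0.0], [0.9084, 0.5797, 0.0], [0.3908, 0.0152, 0.0]]
```

```bash
python3 - <<'E'
from h import *
np.set_printoptions(precision=3,suppress=True)
s=camera_model('side');c=camera_model('scene')
print('side proj base, tcp',proj(s,[[0,0,0],[0,0,.4],[.248,.628,.227],[.565,.131,.04]]))
print('scene proj',proj(c,[[0,0,0],[0,0,.4],[.248,.628,.227],[.565,.131,.04],[.626,-.126,.078]]))
def tri(a,b):
    d1=ray(c,[a])[0];d2=ray(s,[b])[0]
    A=np.c_[d1,-d2];t=np.linalg.lstsq(A,s['xyz']-c['xyz'],rcond=None)[0]
    p=c['xyz']+t[0]*d1;q=s['xyz']+t[1]*d2;return (p+q)/2,np.linalg.norm(p-q)
for n,a,b in[('knob',(104,80),(385,22)),('box corner near',(140,132),(310,12)),('box corner far right',(193,92),(370,75)),('box left',(65,108),(345,2)),('bracket tip',(264,278),(243,150)),('vise top',(275,150),(175,272)),('vise handle',(240,122),(240,370)),('lever',(410,180),(107,297))]: print(n,tri(a,b))
E
```

```text
side proj base, tcp [[405.781  87.348]
 [463.178 -45.595]
 [627.571 287.963]
 [293.44  250.974]]
scene proj [[  11.509  417.957]
 [-196.86   263.79 ]
 [ -50.056  100.982]
 [ 208.025  181.389]
 [ 307.895  202.708]]
knob (array([0.337, 0.045, 0.428]), np.float64(0.0006666642131724853))
box corner near (array([ 0.338, -0.066,  0.384]), np.float64(0.05752634640423349))
box corner far right (array([0.438, 0.051, 0.377]), np.float64(0.09137306288615953))
box left (array([ 0.286, -0.025,  0.419]), np.float64(0.08528141658270569))
bracket tip (array([ 0.457, -0.139, -0.006]), np.float64(0.0011517449782098125))
vise top (array([0.756, 0.039, 0.076]), np.float64(0.04738905275365748))
vise handle (array([0.798, 0.231, 0.058]), np.float64(0.0006322244644970457))
lever (array([ 0.942, -0.162, -0.067]), np.float64(0.16913680556886826))
```

View pics/wrist0.png

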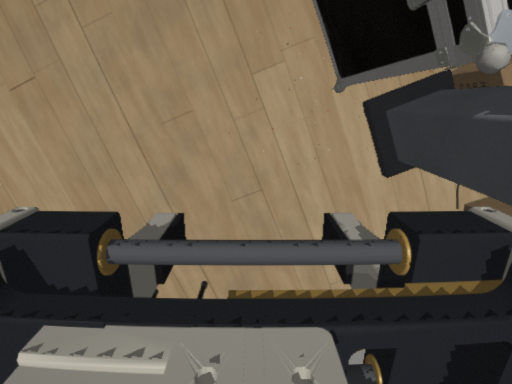

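```bash
python3 - <<'E'
from h import *
np.set_printoptions(precision=3,suppress=True)
s=camera_model('side');c=camera_model('scene');w=camera_model('wrist')
print('wrist axes right,down,fwd\n',Rm(w).T)
def tri(ca,a,cb,b):
    d1=ray(ca,[a])[0];d2=ray(cb,[b])[0]
    t=np.linalg.lstsq(np.c_[d1,-d2],cb['xyz']-ca['xyz'],rcond=None)[0]
    p=ca['xyz']+t[0]*d1;q=cb['xyz']+t[1]*d2;return (p+q)/2,np.linalg.norm(p-q),t
print('beam end',tri(s,(362,105),w,(375,140)))
print('beam side rays', ray(s,[(175,15),(360,105)]))
print('box top scene z.41',onz(c,[(65,108),(135,80),(193,92),(140,132)],.4))
print('box top side z.41',onz(s,[(310,12),(345,0),(412,42),(370,77)],.4))
# camera view of beam sampled at several z
for z in(.8,.7,.6,.5,.4,.3,.2):
    p=onz(s,[(175,15),(360,105)],z);print(z,p.ravel(),proj(c,p).ravel(),proj(w,p).ravel())
for n,q in(('floor-table corner wrist',onz(w,[(340,88)],0)),): print(n,q)
print('pole scene', ray(c,[(133,95),(150,365)]))
E
```

```text
wrist axes right,down,fwd
 [[-0.369 -0.929  0.   ]
 [-0.894  0.355  0.273]
 [-0.254  0.101 -0.962]]
beam end (array([ 0.189,  0.205, -0.013]), np.float64(0.462303922571374), array([1.047, 0.475]))
beam side rays [[-0.452 -0.72  -0.683]
 [-0.641 -0.304 -0.777]]
box top scene z.41 [[ 0.282  0.07   0.4  ]
 [ 0.394  0.063  0.4  ]
 [ 0.424 -0.035  0.4  ]
 [ 0.311 -0.059  0.4  ]]
box top side z.41 [[ 0.383 -0.065  0.4  ]
 [ 0.314 -0.049  0.4  ]
 [ 0.308  0.086  0.4  ]
 [ 0.421  0.09   0.4  ]]
0.8 [0.816 0.219 0.8   0.803 0.272 0.8  ] [ 231.382 -289.871  201.965 -285.659] [175.188 397.515 194.248 387.974]
0.7 [0.75  0.114 0.7   0.721 0.233 0.7  ] [ 256.477 -198.907  189.734 -195.455] [ 95.708 437.674 142.098 416.302]
0.6 [0.684 0.008 0.6   0.638 0.193 0.6  ] [ 282.586 -105.383  177.774 -109.254] [ -4.567 480.307  62.622 456.194]
0.5 [ 0.618 -0.097  0.5    0.556  0.154  0.5  ] [310.031  -8.433 165.979 -26.295] [-59.672 464.891 -45.954 494.248]
0.4 [ 0.551 -0.203  0.4    0.473  0.115  0.4  ] [339.255  93.172 154.252  54.13 ] [ 930.472 -320.529  581.737  -74.091]
0.3 [ 0.485 -0.308  0.3    0.391  0.076  0.3  ] [370.867 201.164 142.5   132.689] [   65598.681   -41245.065 -2275976.408  1360459.324]
0.2 [ 0.419 -0.413  0.2    0.308  0.037  0.2  ] [405.708 317.98  130.639 210.005] [-118661.079   66111.774     -55.73      324.775]
floor-table corner wrist [[0.296 0.483 0.   ]]
pole scene [[ 0.478  0.835 -0.487]
 [ 0.139  0.501 -1.   ]]
```

Emit:
apply_moves([
  {"translation": [0.08, -0.07, 0], "rotation": [0, 0, 0]},
  {"translation": [0.16, -0.14, 0], "rotation": [0, 0, 0]},
  {"translation": [0.24, -0.21, 0], "rotation": [0, 0, 0]},
  {"translation": [0.32, -0.28, 0], "rotation": [0, 0, 0.05]},
  {"translation": [0.4, -0.35, 0], "rotation": [0, 0, 0.1]},
  {"translation": [0.48, -0.42, 0], "rotation": [0, 0, 0.15]},
  {"translation": [0.56, -0.49, 0], "rotation": [0, 0, 0.2]},
  {"translation": [0.64, -0.56, 0], "rotation": [0, 0, 0.25]},
  {"translation": [0.72, -0.63, 0], "rotation": [0, 0, 0.3]},
  {"translation": [0.8, -0.7, 0], "rotation": [0, 0, 0.36]},
], jaw=-1, newtons=30)

```text
t: 0.98
eef_pos: [0.4491, 0.4515, 0.2263]
ee_rot: [3.141, 0.0, -0.187]
force: [0.2, 0.1, 0.3]
width: 0.088
gripper_force: 0.0
```

```bash
python3 - <<'E'
from h import *
s=get_state();print(s['t'],s['eef_pos'],s['ee_rot'],s['q'],s['force'])
a=grab_frame('side');b=grab_frame('wrist');cv2.imwrite('pics/m1.png',np.hstack([cv2.resize(a,(400,300)),cv2.resize(b,(400,300))]))
E
```

```text
0.9833 [0.4490724  0.45153187 0.22632917] [ 3.14119682e+00  2.71909127e-04 -1.87012641e-01] [ 1.09396849e+00  2.96935816e-01 -7.77632041e-02 -1.58416037e-04
 -1.19655434e+00  2.89873193e-01] [0.23451043 0.08331804 0.25144566]
```

View pics/m1.png

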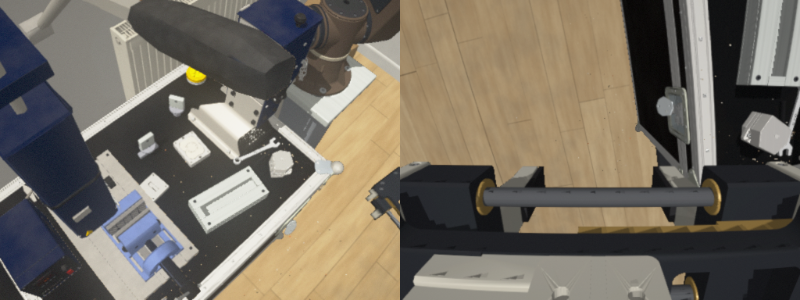

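Emit:
apply_moves([
  {"translation": [0, -0.05, 0.04], "rotation": [-0.1, 0, 0]},
  {"translation": [0, -0.1, 0.08], "rotation": [-0.2, 0, 0]},
  {"translation": [0, -0.15, 0.12], "rotation": [-0.3, 0, 0]},
  {"translation": [0, -0.2, 0.16], "rotation": [-0.4, 0, 0]},
  {"translation": [0, -0.25, 0.2], "rotation": [-0.5, 0, 0]},
  {"translation": [0, -0.3, 0.24], "rotation": [-0.6, 0, 0]},
  {"translation": [0, -0.35, 0.28], "rotation": [-0.7, 0, 0]},
  {"translation": [0, -0.4, 0.32], "rotation": [-0.8, 0, 0]},
  {"translation": [0, -0.4, 0.36], "rotation": [-0.9, 0, 0]},
  {"translation": [0, -0.4, 0.4], "rotation": [-1, 0, 0]},
])

```text
t: 1.92
eef_pos: [0.4481, 0.3523, 0.3274]
ee_rot: [2.624, -0.095, -0.164]
force: [0.4, 0.3, -0.7]
width: 0.0876
gripper_force: 0.0
```

Emit:
apply_moves([
  {"translation": [0, -0.02, 0.02], "rotation": [-0.1, 0, 0]},
  {"translation": [0, -0.05, 0.04], "rotation": [-0.2, 0, 0]},
  {"translation": [0, -0.07, 0.06], "rotation": [-0.3, 0, 0]},
  {"translation": [0, -0.1, 0.08], "rotation": [-0.4, 0, 0]},
  {"translation": [0, -0.1, 0.1], "rotation": [-0.5, 0, 0]},
  {"translation": [0, -0.1, 0.12], "rotation": [-0.6, 0, 0]},
  {"translation": [0, -0.1, 0.14], "rotation": [-0.7, 0, 0]},
  {"translation": [0, -0.1, 0.16], "rotation": [-0.8, 0, 0]},
  {"translation": [0, -0.1, 0.18], "rotation": [-0.9, 0, 0]},
  {"translation": [0, -0.1, 0.2], "rotation": [-1, 0, 0]},
])

```text
t: 2.75
eef_pos: [0.4481, 0.3282, 0.3765]
ee_rot: [2.099, -0.163, -0.094]
force: [-0.1, -0.5, 0.1]
width: 0.0877
gripper_force: 0.0
```

```bash
python3 - <<'E'
from h import *
np.set_printoptions(precision=3,suppress=True)
s=get_state();w=camera_model('wrist');print(s['t'],s['eef_pos'],s['ee_rot'],s['q'],s['force'],w['xyz'],Rm(w).T)
b=grab_frame('wrist');cv2.imwrite('pics/m2.png',b)
sd=camera_model('side')
for z in(.85,.8,.75,.7,.65,.6,.55,.5): print(z,proj(w,onz(sd,[(175,15),(360,105)],z)).ravel())
E
```

```text
2.75 [0.448 0.328 0.376] [ 2.099 -0.163 -0.094] [ 1.198  0.574  0.121  0.376 -2.104  0.202] [-0.105 -0.467  0.073] [0.521 0.459 0.467] [[-0.189 -0.489  0.852]
 [-0.944  0.328 -0.021]
 [-0.269 -0.808 -0.524]]
0.85 [118.817 326.39   22.156 428.506]
0.8 [ 4859.531 -4688.945   466.268   -39.29 ]
0.75 [-215306.515  225700.573    6826.561   -6507.757]
0.7 [     -72.329      519.412 -1739398.005  1720151.943]
0.65 [ 558.659 -129.08  -642.342 1036.731]
0.6 [ 526.809  -92.761  574.525 -109.765]
0.55 [473.553 -35.845 529.175 -53.504]
0.5 [431.75    8.49  452.363  26.26 ]
```

View pics/m2.png

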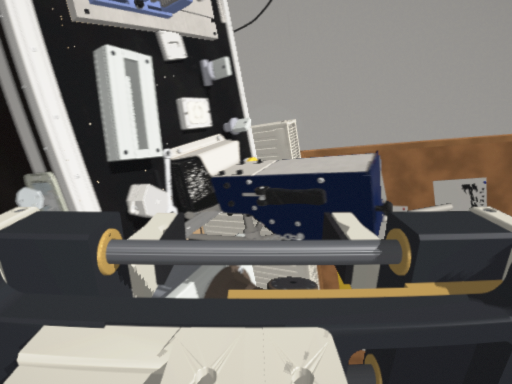

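The bed is at about (130,100), the T-stop at (215,70) and the blue box at (300,190). No beam shows near (440,15), so it is higher than 0.5 m. One more tilt should settle it.

Emit:
apply_moves([
  {"translation": [0, 0, 0], "rotation": [-0.04, 0, 0.1]},
  {"translation": [0, 0, 0], "rotation": [-0.08, 0, 0.2]},
  {"translation": [0, 0, 0], "rotation": [-0.12, 0, 0.3]},
  {"translation": [0, 0, 0], "rotation": [-0.16, 0, 0.4]},
  {"translation": [0, 0, 0], "rotation": [-0.2, 0, 0.5]},
  {"translation": [0, 0, 0], "rotation": [-0.24, 0, 0.6]},
  {"translation": [0, 0, 0], "rotation": [-0.28, 0, 0.7]},
  {"translation": [0, 0, 0], "rotation": [-0.32, 0, 0.8]},
  {"translation": [0, 0, 0], "rotation": [-0.36, 0, 0.9]},
  {"translation": [0, 0, 0], "rotation": [-0.4, 0, 1]},
])

```text
t: 3.63
eef_pos: [0.4482, 0.3279, 0.3762]
ee_rot: [1.897, -0.125, 0.463]
force: [0.4, -0.1, -0.7]
width: 0.0876
gripper_force: 0.0
```

```bash
python3 - <<'E'
from h import *
np.set_printoptions(precision=3,suppress=True)
s=get_state();w=camera_model('wrist');print(s['t'],s['eef_pos'],s['ee_rot'],s['q'],s['force'],w['xyz'],Rm(w).T)
b=grab_frame('wrist');cv2.imwrite('pics/m3.png',b)
sd=camera_model('side')
for z in(.85,.8,.75,.7,.65,.6,.55,.5): print(z,proj(w,onz(sd,[(175,15),(360,105)],z)).ravel())
E
```

```text
3.6333 [0.448 0.328 0.376] [ 1.897 -0.125  0.463] [ 1.38   0.461 -0.323  0.688 -1.866  0.362] [ 0.388 -0.101 -0.678] [0.441 0.492 0.436] [[ 0.036 -0.34   0.94 ]
 [-0.98  -0.197 -0.034]
 [ 0.197 -0.92  -0.34 ]]
0.85 [ 229.512  201.037 -100.293  459.408]
0.8 [598.452 -68.028 464.835  23.577]
0.75 [597.329 -48.676 603.816 -67.818]
0.7 [545.848   4.156 605.827 -52.887]
0.65 [493.774  53.429 563.578  -6.301]
0.6 [449.299  94.224 509.688  46.508]
0.55 [412.605 127.3   456.02   96.788]
0.5 [382.405 154.21  406.685 141.846]
```

View pics/m3.png

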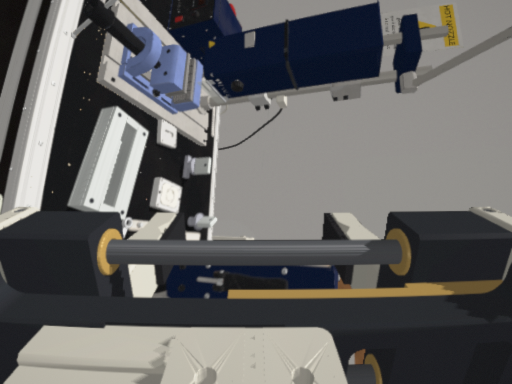

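No beam appears between z 0.5 and 0.65, so it hangs near the side camera, out of the way. The blue column is at (300,50) with white clamps near its base; next I'll locate the column and post.

```bash
python3 - <<'E'
from h import *
np.set_printoptions(precision=3,suppress=True)
s=camera_model('side');c=camera_model('scene');w=camera_model('wrist')
print('post base',onz(c,[(362,185)],.02),'plate corner',onz(c,[(350,215),(235,155)],.02))
print('T-stop, bed wrist',onz(w,[(195,168)],.04))
def tri(ca,a,cb,b):
    d1=ray(ca,[a])[0];d2=ray(cb,[b])[0]
    t=np.linalg.lstsq(np.c_[d1,-d2],cb['xyz']-ca['xyz'],rcond=None)[0]
    return (ca['xyz']+t[0]*d1+cb['xyz']+t[1]*d2)/2,np.linalg.norm(ca['xyz']+t[0]*d1-cb['xyz']-t[1]*d2)
for n,a,b in[('clamp',(375,115),(270,100)),('clamp2',(375,115),(347,92)),('head',(395,12),(405,80)),('col lower left',(313,125),(213,85))]: print(n,tri(c,a,w,b))
E
```

```text
post base [[ 0.816 -0.164  0.02 ]] plate corner [[ 0.706 -0.194  0.02 ]
 [ 0.707  0.171  0.02 ]]
T-stop, bed wrist [[ 0.62  -0.122  0.04 ]]
clamp (array([ 0.81 , -0.161,  0.23 ]), np.float64(0.010592515151459968))
clamp2 (array([ 0.76 , -0.172,  0.358]), np.float64(0.18118844894486175))
head (array([ 0.788, -0.148,  0.504]), np.float64(0.12893770247932546))
col lower left (array([ 0.794, -0.016,  0.143]), np.float64(0.012295653885161507))
```

Emit:
apply_moves([
  {"translation": [0.04, -0.02, 0], "rotation": [0.04, 0, -0.1]},
  {"translation": [0.08, -0.04, 0], "rotation": [0.08, 0, -0.2]},
  {"translation": [0.12, -0.06, 0], "rotation": [0.12, 0, -0.3]},
  {"translation": [0.16, -0.08, 0], "rotation": [0.16, 0, -0.4]},
  {"translation": [0.2, -0.1, 0], "rotation": [0.2, 0, -0.5]},
  {"translation": [0.24, -0.12, 0], "rotation": [0.24, 0, -0.6]},
  {"translation": [0.28, -0.14, 0], "rotation": [0.28, 0, -0.7]},
  {"translation": [0.32, -0.16, 0], "rotation": [0.32, 0, -0.8]},
  {"translation": [0.36, -0.18, 0], "rotation": [0.36, 0, -0.9]},
  {"translation": [0.4, -0.2, 0], "rotation": [0.4, 0, -1]},
])

```text
t: 4.52
eef_pos: [0.5488, 0.2777, 0.3762]
ee_rot: [2.105, -0.163, -0.098]
force: [0.7, 0.5, 0.3]
width: 0.0874
gripper_force: 0.0
```

Emit:
apply_moves([
  {"translation": [0.02, -0.08, -0.02], "rotation": [0.1, 0, 0]},
  {"translation": [0.04, -0.16, -0.05], "rotation": [0.2, 0, 0]},
  {"translation": [0.06, -0.24, -0.07], "rotation": [0.3, 0, 0]},
  {"translation": [0.08, -0.32, -0.1], "rotation": [0.4, 0, 0]},
  {"translation": [0.1, -0.4, -0.12], "rotation": [0.5, 0, 0]},
  {"translation": [0.12, -0.48, -0.15], "rotation": [0.6, 0, 0]},
  {"translation": [0.14, -0.56, -0.17], "rotation": [0.7, 0, 0]},
  {"translation": [0.16, -0.64, -0.2], "rotation": [0.8, 0, 0]},
  {"translation": [0.18, -0.72, -0.22], "rotation": [0.9, 0, 0]},
  {"translation": [0.2, -0.8, -0.24], "rotation": [1, 0, 0]},
])

```text
t: 5.35
eef_pos: [0.5985, 0.0771, 0.3166]
ee_rot: [2.63, -0.094, -0.164]
force: [-0.3, -0.7, 0.8]
width: 0.0876
gripper_force: 0.0
```

Emit:
apply_moves([
  {"translation": [0.01, -0.08, -0.02], "rotation": [0.1, 0, 0]},
  {"translation": [0.02, -0.16, -0.05], "rotation": [0.2, 0, 0]},
  {"translation": [0.03, -0.24, -0.07], "rotation": [0.3, 0, 0]},
  {"translation": [0.04, -0.32, -0.1], "rotation": [0.4, 0, 0]},
  {"translation": [0.05, -0.4, -0.12], "rotation": [0.5, 0, 0]},
  {"translation": [0.06, -0.48, -0.15], "rotation": [0.6, 0, 0]},
  {"translation": [0.07, -0.56, -0.17], "rotation": [0.7, 0, 0]},
  {"translation": [0.08, -0.64, -0.2], "rotation": [0.8, 0, 0]},
  {"translation": [0.08, -0.72, -0.22], "rotation": [0.9, 0, 0]},
  {"translation": [0.08, -0.8, -0.26], "rotation": [1, 0, 0]},
])

```text
t: 6.18
eef_pos: [0.6193, -0.123, 0.2528]
ee_rot: [-3.138, -0.003, -0.189]
force: [-0.4, -0.1, 0.1]
width: 0.0877
gripper_force: 0.0
```

```bash
python3 - <<'E'
from h import *
np.set_printoptions(precision=3,suppress=True)
s=get_state();w=camera_model('wrist');print(s['t'],s['eef_pos'],s['ee_rot'],s['q'],s['force'],w['xyz'])
b=grab_frame('wrist');cv2.imwrite('pics/m4.png',b)
E
```

```text
6.1833 [ 0.619 -0.123  0.253] [-3.138 -0.003 -0.189] [ 0.111  0.271 -0.052 -0.003 -1.244  1.272] [-0.448 -0.074  0.143] [ 0.691 -0.137  0.412]
```

View pics/m4.png

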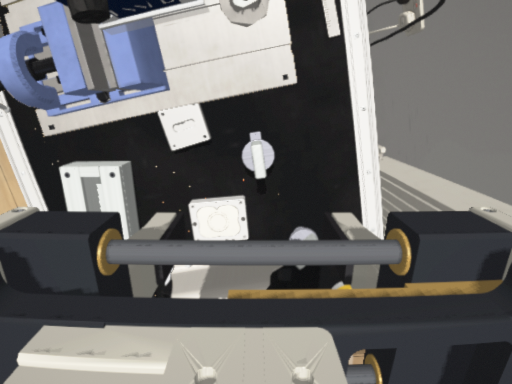

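The T-stop is at (257,157) in the wrist view, its bar poking out at (255,136). The bed is at (100,190) and the plain stop at (303,233).

```bash
python3 - <<'E'
from h import *
np.set_printoptions(precision=4,suppress=True)
w=camera_model('wrist');b=cv2.imread('pics/m4.png');g=cv2.cvtColor(b,cv2.COLOR_BGR2GRAY)
x0,y0=232,122;sub=g[y0:y0+70,x0:x0+50]
for th in(100,200,215,225):
    m=(sub>th).astype(np.uint8);cs=cv2.findContours(m,0,1)[0];k=max(cs,key=cv2.contourArea)
    q=cv2.boxPoints(cv2.minAreaRect(k))+[x0,y0]
    p=onz(w,q,.078);e=np.array([p[1]-p[0],p[2]-p[1]]);print(th,cv2.contourArea(k),p.mean(0),np.linalg.norm(e,axis=1),np.degrees(np.arctan2(e[:,1],e[:,0])))
crop=cv2.resize(b[y0:y0+70,x0:x0+50],(400,560),interpolation=cv2.INTER_CUBIC)
bed=cv2.resize(b[150:215,50:145],(400,274),interpolation=cv2.INTER_CUBIC)
o=np.zeros((560,800,3),np.uint8);o[:,:400]=crop;o[:274,400:]=bed;cv2.imwrite('pics/c4.png',o)
print('proj T guess',proj(w,[[.627,-.126,.078],[.627,-.126,.034],[.627,-.126,.012]]))
E
```

```text
100 949.5 [ 0.6321 -0.1326  0.078 ] [0.0393 0.0533] [ -63.2287 -152.3894]
200 560.0 [ 0.6322 -0.1337  0.078 ] [0.0339 0.0521] [ -66.9336 -156.1677]
215 259.5 [ 0.6248 -0.1319  0.078 ] [0.0115 0.0414] [-93.8686 176.4344]
225 226.5 [ 0.6248 -0.1323  0.078 ] [0.0103 0.0402] [-92.8571 177.4108]
proj T guess [[252.92   160.034 ]
 [253.2223 153.884 ]
 [253.3494 151.2992]]
```

View pics/c4.png

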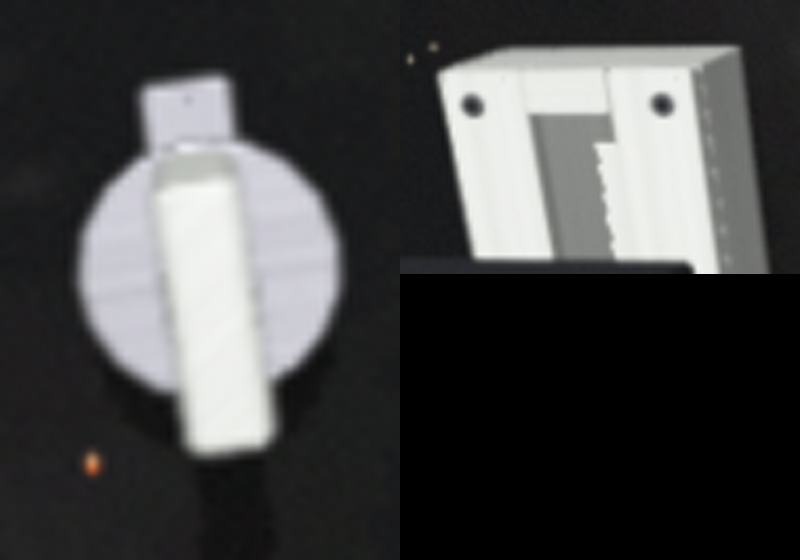

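```bash
python3 - <<'E'
from h import *
np.set_printoptions(precision=4,suppress=True)
def top(cam,b,x0,y0,w_,h_,th):
    g=cv2.cvtColor(b,cv2.COLOR_BGR2GRAY);m=(g[y0:y0+h_,x0:x0+w_]>th).astype(np.uint8)
    k=max(cv2.findContours(m,0,1)[0],key=cv2.contourArea);q=cv2.boxPoints(cv2.minAreaRect(k))+[x0,y0]
    p=onz(cam,q,.078);e=np.array([p[1]-p[0],p[2]-p[1]]);return q.mean(0),p.mean(0),np.linalg.norm(e,axis=1),np.degrees(np.arctan2(e[:,1],e[:,0]))
print(get_state()['eef_pos'])
w=camera_model('wrist');b=grab_frame('wrist')
print(w['xyz'])
for th in(210,220,230): print(top(w,b,232,122,50,70,th))
print('collar',onz(w,[(258.3,155.1)],.034))
# collar-based in scene/side old images
s=camera_model('side');c=camera_model('scene')
print('bed screws wrist', onz(w,[(50+(473-400)*95/400,150+105*65/274),(50+(662-400)*95/400,150+103*65/274)],.04))
print('T top corners back-projected: side', proj(s,[[.6248,-.132,.078]]),'scene',proj(c,[[.6248,-.132,.078]]))
a=grab_frame('scene');cv2.imwrite('pics/s5.png',a);d=grab_frame('side');cv2.imwrite('pics/d5.png',d)
for cam,im,(x,y) in((s,cv2.imread('pics/side0.png'),(172,165)),(c,cv2.imread('pics/scene0.png'),(295,195))):
    for th in(200,215,225): print(top(cam,im,x,y,32,20,th))
E
```

```text
[ 0.6179 -0.1266  0.2502]
[ 0.6906 -0.1417  0.4086]
(array([254.8108, 160.3649]), array([ 0.6258, -0.1282,  0.078 ]), array([0.0122, 0.0417]), array([-91.5479, 178.5779]))
(array([254.7824, 160.3826]), array([ 0.6258, -0.1282,  0.078 ]), array([0.0115, 0.0414]), array([-92.478 , 177.6442]))
(array([254.8243, 160.4459]), array([ 0.6257, -0.1282,  0.078 ]), array([0.0098, 0.0407]), array([-91.5426, 178.5238]))
collar [[ 0.624  -0.1326  0.034 ]]
bed screws wrist [[0.6504 0.1436 0.04  ]
 [0.638  0.0768 0.04  ]]
T top corners back-projected: side [[185.293  173.6586]] scene [[309.8501 204.2145]]
(array([185.6154, 175.9231]), array([ 0.6276, -0.1273,  0.078 ]), array([0.0414, 0.0106]), array([177.384 ,  79.9432]))
(array([185.5772, 175.896 ]), array([ 0.6276, -0.1274,  0.078 ]), array([0.039 , 0.0086]), array([178.8099,  81.1412]))
(array([183.68, 176.74]), array([ 0.6319, -0.1284,  0.078 ]), array([0.0278, 0.0057]), array([-179.1423,   83.087 ]))
(array([308. , 203.5]), array([ 0.6244, -0.1276,  0.078 ]), array([0.042 , 0.0132]), array([   1.628 , -109.9395]))
(array([307.8761, 203.8584]), array([ 0.6232, -0.128 ,  0.078 ]), array([0.0395, 0.0123]), array([  -1.802 , -113.6351]))
(array([307.959 , 203.9508]), array([ 0.6231, -0.1283,  0.078 ]), array([0.0392, 0.0109]), array([  -3.1043, -114.9557]))
```

Emit:
apply_moves([
  {"translation": [0.016, -0.003, -0.1], "rotation": [0, 0, 0.1]},
  {"translation": [0.032, -0.006, -0.2], "rotation": [0, 0, 0.2]},
  {"translation": [0.032, -0.006, -0.3], "rotation": [0, 0, 0.3]},
  {"translation": [0.032, -0.006, -0.4], "rotation": [0, 0, 0.3]},
  {"translation": [0.032, -0.006, -0.5], "rotation": [0, 0, 0.3]},
  {"translation": [0.032, -0.006, -0.6], "rotation": [0, 0, 0.3]},
  {"translation": [0.032, -0.006, -0.68], "rotation": [0, 0, 0.3]},
  {"translation": [0.032, -0.006, -0.75], "rotation": [0, 0, 0.3]},
  {"translation": [0.032, -0.006, -0.8], "rotation": [0, 0, 0.3]},
  {"translation": [0.032, -0.006, -0.836], "rotation": [0, 0, 0.3]},
])

```text
t: 7.22
eef_pos: [0.6262, -0.1223, 0.0414]
ee_rot: [3.141, 0.001, -0.03]
force: [-0.4, 0.1, 0.7]
width: 0.0881
gripper_force: 0.0
```

```bash
python3 - <<'E'
from h import *
b=grab_frame('wrist')
s=get_state();print(s['t'],s['eef_pos'],s['ee_rot'],s['force'])
cv2.imwrite('pics/m5.png',b)
E
```

```text
7.2667 [ 0.62548989 -0.12240873  0.04009224] [ 3.14139778e+00  2.69324493e-03 -2.99383630e-02] [-0.42928975 -0.62529961 -0.94992613]
```

Emit:
apply_moves([
  {"translation": [0, -0.016, 0], "rotation": [0, 0, 0]},
  {"translation": [0, -0.016, 0], "rotation": [0, 0, 0]},
  {"translation": [0, -0.016, 0], "rotation": [0, 0, 0]},
  {"translation": [0, -0.016, 0], "rotation": [0, 0, 0]},
  {"translation": [0, -0.016, 0], "rotation": [0, 0, 0]},
  {"translation": [0, -0.016, 0], "rotation": [0, 0, 0]},
  {"translation": [0, -0.016, 0], "rotation": [0, 0, 0]},
  {"translation": [0, -0.016, 0], "rotation": [0, 0, 0]},
  {"translation": [0, -0.016, 0], "rotation": [0, 0, 0]},
  {"translation": [0, -0.016, 0], "rotation": [0, 0, 0]},
], jaw=1, newtons=30)

```text
t: 8.1
eef_pos: [0.6264, -0.1279, 0.0426]
ee_rot: [3.142, 0.0, -0.031]
force: [0.7, -0.6, -0.2]
width: 0.0263
gripper_force: 0.0
```

Emit:
apply_moves([
  {"translation": [0, 0, 0], "rotation": [0, 0, 0]},
  {"translation": [0, 0, 0], "rotation": [0, 0, 0]},
  {"translation": [0, 0, 0], "rotation": [0, 0, 0]},
  {"translation": [0, 0, 0], "rotation": [0, 0, 0]},
  {"translation": [0, 0, 0.04], "rotation": [0, 0, 0]},
  {"translation": [0, 0, 0.1], "rotation": [0, 0, 0]},
  {"translation": [0, 0, 0.18], "rotation": [0, 0, 0]},
  {"translation": [0, 0, 0.26], "rotation": [0, 0, 0]},
  {"translation": [0, 0, 0.34], "rotation": [0, 0, 0]},
  {"translation": [0, 0, 0.4], "rotation": [0, 0, 0]},
])

```text
t: 8.93
eef_pos: [0.6267, -0.1279, 0.145]
ee_rot: [3.142, -0.002, -0.031]
force: [-0.0, -0.1, -1.1]
width: 0.0137
gripper_force: 30.0
```

Emit:
apply_moves([
  {"translation": [-0.02, 0.08, 0], "rotation": [0, 0, -0.03]},
  {"translation": [-0.04, 0.18, 0], "rotation": [0, 0, -0.06]},
  {"translation": [-0.06, 0.29, 0], "rotation": [0, 0, -0.09]},
  {"translation": [-0.08, 0.41, 0], "rotation": [0, 0, -0.13]},
  {"translation": [-0.1, 0.53, 0], "rotation": [0, 0, -0.17]},
  {"translation": [-0.13, 0.65, 0], "rotation": [0, 0, -0.2]},
  {"translation": [-0.16, 0.77, 0], "rotation": [0, 0, -0.24]},
  {"translation": [-0.18, 0.88, 0], "rotation": [0, 0, -0.27]},
  {"translation": [-0.2, 0.96, 0], "rotation": [0, 0, -0.3]},
  {"translation": [-0.2, 1.0, 0], "rotation": [0, 0, -0.3]},
])

```text
t: 9.77
eef_pos: [0.5755, 0.1244, 0.1433]
ee_rot: [-3.141, -0.0, -0.187]
force: [-0.5, -0.2, -2.2]
width: 0.014
gripper_force: 30.0
```

```bash
python3 - <<'E'
from h import *
for i in range(4): grab_frame('scene')
s=get_state();w=camera_model('wrist');b=grab_frame('wrist');a=grab_frame('side')
print(s['t'],s['eef_pos'],s['ee_rot'],w['xyz'])
cv2.imwrite('pics/m6w.png',b);cv2.imwrite('pics/m6s.png',a)
cs=camera_model('side')
import json;json.dump({k:np.array(v).tolist() for k,v in w.items()},open('w6.json','w'))
o=np.zeros((600,800,3),np.uint8);o[:300,:400]=cv2.resize(b,(400,300));o[:300,400:]=cv2.resize(grab_frame('scene'),(400,300))
o[300:,:400]=cv2.resize(a[180:305,220:370],(400,300),interpolation=cv2.INTER_CUBIC)[:300];o[300:,400:]=cv2.resize(b[0:220,100:400],(400,300))
cv2.imwrite('pics/m6.png',o)
E
```

```text
9.9667 [0.57631833 0.12195357 0.14281234] [ 3.14150086e+00  1.01917718e-04 -1.87521193e-01] [0.64915836 0.10823855 0.30120554]
```

View pics/m6.png

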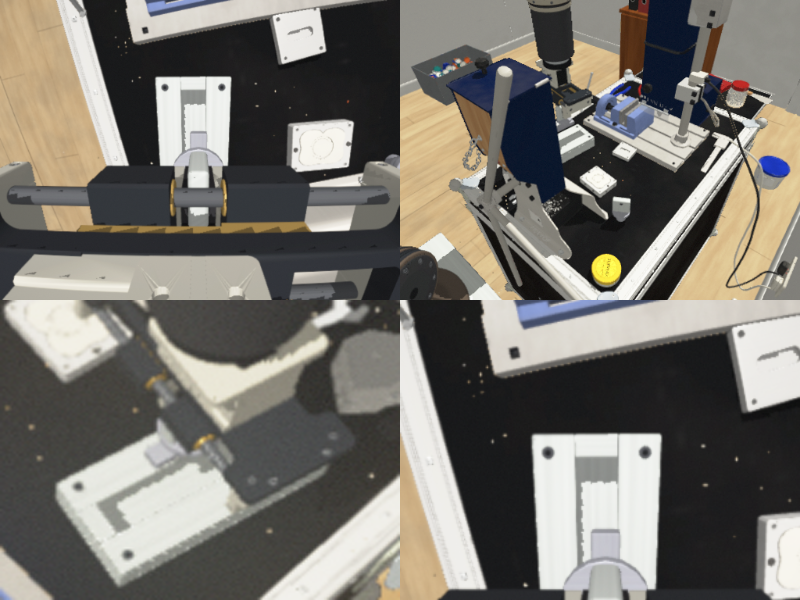

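The wrist view shows the bar in hand lying roughly parallel to the slot, with its end at about wrist pixel (254,170). The two near bed screws are at about (210,111) and (284,111). I'll refine these by masks.

```bash
cat > bed.py <<'E'
from h import *
def near(b,w):
    g=cv2.cvtColor(b,cv2.COLOR_BGR2GRAY);P=[]
    for x,y in((210,111),(284,111)):
        s=255-g[y-9:y+10,x-9:x+10].astype(float);s=np.clip(s-130,0,None);yy,xx=np.mgrid[y-9:y+10,x-9:x+10]
        P.append(((s*xx).sum()/s.sum(),(s*yy).sum()/s.sum()))
    return P
E
python3 - <<'E'
from bed import *
import json
np.set_printoptions(precision=4,suppress=True)
w={k:np.array(v) if isinstance(v,list) else v for k,v in json.load(open('w6.json')).items()}
b=cv2.imread('pics/m6w.png');P=near(b,w);print(P)
S=onz(w,P,.04);e=S[0]-S[1];ang=np.arctan2(e[1],e[0])-np.pi/2;ax=np.array([np.cos(ang),np.sin(ang)])
c=S.mean(0)[:2]-.083*ax;print(S,'dist',np.linalg.norm(e),'slot ang',np.degrees(ang),'centre',c)
g=cv2.cvtColor(b,cv2.COLOR_BGR2GRAY)
for y in(135,145,150,160,170,180): print(y,g[y,222:292:2])
B=onz(w,[(243.25,170),(265,170)],.1133);print('bar end corners',B,B.mean(0))
t=np.array([.5763,.122]);p=B.mean(0)[:2]-.031*ax;print('bar centre',p,'tool',t)
cs=camera_model('side');print('bed from side0 .565,.131')
E
```

```text
[(np.float64(210.59462102689486), np.float64(111.65623471882641)), (np.float64(283.37981472452464), np.float64(111.39200390053632))]
[[0.6514 0.1489 0.04  ]
 [0.6388 0.082  0.04  ]] dist 0.06803209490208724 slot ang -10.652092799918295 centre [0.5635 0.1308]
135 [241 243 241 240 236 149 141 234 240 238 237 241 239 238 241 240 239 237
 239 241 232 226 241 242 241 238 237 239 240 241 241 239 241 241 239]
145 [240 242 241 239 239 150 140 229 239 236 237 241 238 237 240 240 239 236
 237 241 236 229 240 242 241 237 236 239 240 241 240 239 242 241 238]
150 [240 242 241 239 239 149 139 158 234 236 236 241 237 237 240 239 238 236
 237 240 235 229 240 242 241 237 237 238 240 240 240 239 241 240 238]
160 [239 242 241 238 237 145 137 229 238 236 236 240 237 236 239 239 238 235
 236 239 234 231 240 242 240 237 236 239 240 240 239 239 242 239 237]
170 [239 241 241 237 236 173 136 220 237 235 230 157 161 160 160 161 160 160
 158 158 159 161 239 241 239 236 236 239 239 240 237 239 241 238 236]
180 [238 240 240 237 236 206 134 165 236 235 230 187 201 200 200 200 200 199
 197 196 199 180 235 240 238 234 236 239 238 239 237 240 240 237 235]
bar end corners [[0.6071 0.1238 0.1133]
 [0.6042 0.1087 0.1133]] [0.6057 0.1162 0.1133]
bar centre [0.5752 0.122 ] tool [0.5763 0.122 ]
bed from side0 .565,.131
```

Emit:
apply_moves([
  {"translation": [0, 0.014, 0], "rotation": [0, 0, 0]},
  {"translation": [0, 0.028, 0], "rotation": [0, 0, 0]},
  {"translation": [0, 0.028, -0.04], "rotation": [0, 0, 0]},
  {"translation": [0, 0.028, -0.08], "rotation": [0, 0, 0]},
  {"translation": [0, 0.028, -0.12], "rotation": [0, 0, 0]},
  {"translation": [0, 0.028, -0.15], "rotation": [0, 0, 0]},
  {"translation": [0, 0.028, -0.17], "rotation": [0, 0, 0]},
  {"translation": [0, 0.028, -0.19], "rotation": [0, 0, 0]},
  {"translation": [0, 0.028, -0.21], "rotation": [0, 0, 0]},
  {"translation": [0, 0.028, -0.22], "rotation": [0, 0, 0]},
])

```text
t: 10.95
eef_pos: [0.5762, 0.129, 0.0868]
ee_rot: [3.141, 0.001, -0.188]
force: [-0.3, -1.1, -0.9]
width: 0.0136
gripper_force: 30.0
```

Emit:
apply_moves([
  {"translation": [0, 0, -0.015], "rotation": [0, 0, 0]},
  {"translation": [0, 0, -0.03], "rotation": [0, 0, 0]},
  {"translation": [0, 0, -0.045], "rotation": [0, 0, 0]},
  {"translation": [0, 0, -0.06], "rotation": [0, 0, 0]},
  {"translation": [0, 0, -0.075], "rotation": [0, 0, 0]},
  {"translation": [0, 0, -0.09], "rotation": [0, 0, 0]},
  {"translation": [0, 0, -0.1], "rotation": [0, 0, 0]},
  {"translation": [0, 0, -0.11], "rotation": [0, 0, 0]},
  {"translation": [0, 0, -0.12], "rotation": [0, 0, 0]},
  {"translation": [0, 0, -0.12], "rotation": [0, 0, 0]},
])

```text
t: 11.78
eef_pos: [0.5761, 0.129, 0.057]
ee_rot: [3.141, 0.001, -0.188]
force: [-0.2, -0.1, -2.3]
width: 0.0139
gripper_force: 30.0
```

Emit:
apply_moves([
  {"translation": [0, 0, 0], "rotation": [0, 0, -0.1]},
  {"translation": [0, 0, 0], "rotation": [0, 0, -0.2]},
  {"translation": [0, 0, 0], "rotation": [0, 0, -0.3]},
  {"translation": [0, 0, 0], "rotation": [0, 0, -0.4]},
  {"translation": [0, 0, 0], "rotation": [0, 0, -0.5]},
  {"translation": [0, 0, 0], "rotation": [0, 0, -0.6]},
  {"translation": [0, 0, 0], "rotation": [0, 0, -0.7]},
  {"translation": [0, 0, 0], "rotation": [0, 0, -0.8]},
  {"translation": [0, 0, 0], "rotation": [0, 0, -0.9]},
  {"translation": [0, 0, 0], "rotation": [0, 0, -1]},
])

```text
t: 12.62
eef_pos: [0.5765, 0.1292, 0.0577]
ee_rot: [-3.141, -0.0, -0.715]
force: [0.4, 0.1, -1.3]
width: 0.0141
gripper_force: 30.0
```

Emit:
apply_moves([
  {"translation": [0, 0, 0], "rotation": [0, 0, -0.1]},
  {"translation": [0, 0, 0], "rotation": [0, 0, -0.2]},
  {"translation": [0, 0, 0], "rotation": [0, 0, -0.3]},
  {"translation": [0, 0, 0], "rotation": [0, 0, -0.4]},
  {"translation": [0, 0, 0], "rotation": [0, 0, -0.5]},
  {"translation": [0, 0, 0], "rotation": [0, 0, -0.6]},
  {"translation": [0, 0, 0], "rotation": [0, 0, -0.7]},
  {"translation": [0, 0, 0], "rotation": [0, 0, -0.8]},
  {"translation": [0, 0, 0], "rotation": [0, 0, -0.9]},
  {"translation": [0, 0, 0], "rotation": [0, 0, -1]},
])

```text
t: 13.45
eef_pos: [0.5765, 0.1292, 0.0577]
ee_rot: [-3.141, 0.0, -1.238]
force: [-0.1, 0.2, -1.8]
width: 0.0136
gripper_force: 30.0
```

Emit:
apply_moves([
  {"translation": [0, 0, 0], "rotation": [0, 0, -0.1]},
  {"translation": [0, 0, 0], "rotation": [0, 0, -0.2]},
  {"translation": [0, 0, 0], "rotation": [0, 0, -0.3]},
  {"translation": [0, 0, 0], "rotation": [0, 0, -0.4]},
  {"translation": [0, 0, 0], "rotation": [0, 0, -0.5]},
  {"translation": [0, 0, 0], "rotation": [0, 0, -0.6]},
  {"translation": [0, 0, 0], "rotation": [0, 0, -0.7]},
  {"translation": [0, 0, 0], "rotation": [0, 0, -0.8]},
  {"translation": [0, 0, 0], "rotation": [0, 0, -0.9]},
  {"translation": [0, 0, 0], "rotation": [0, 0, -1]},
])

```text
t: 14.28
eef_pos: [0.5765, 0.1292, 0.0577]
ee_rot: [-3.141, 0.0, -1.762]
force: [0.7, 0.1, -1.9]
width: 0.0135
gripper_force: 30.0
```

Turned with no resistance. I'll lower it onto the bed, then open.

Emit:
apply_moves([
  {"translation": [0, 0, -0.002], "rotation": [0, 0, 0]},
  {"translation": [0, 0, -0.004], "rotation": [0, 0, 0]},
  {"translation": [0, 0, -0.006], "rotation": [0, 0, 0]},
  {"translation": [0, 0, -0.008], "rotation": [0, 0, 0]},
  {"translation": [0, 0, -0.008], "rotation": [0, 0, 0]},
  {"translation": [0, 0, -0.008], "rotation": [0, 0, 0]},
  {"translation": [0, 0, -0.008], "rotation": [0, 0, 0]},
  {"translation": [0, 0, -0.008], "rotation": [0, 0, 0]},
  {"translation": [0, 0, -0.008], "rotation": [0, 0, 0]},
  {"translation": [0, 0, -0.008], "rotation": [0, 0, 0]},
])

```text
t: 15.12
eef_pos: [0.5765, 0.1292, 0.0564]
ee_rot: [-3.141, 0.0, -1.757]
force: [-2.3, 0.7, 6.9]
width: 0.0137
gripper_force: 30.0
```

Emit:
apply_moves([
  {"translation": [0, 0, 0], "rotation": [0, 0, 0]},
  {"translation": [0, 0, 0], "rotation": [0, 0, 0]},
  {"translation": [0, 0, 0], "rotation": [0, 0, 0]},
  {"translation": [0, 0, 0], "rotation": [0, 0, 0]},
  {"translation": [0, 0, 0], "rotation": [0, 0, 0]},
  {"translation": [0, 0, 0], "rotation": [0, 0, 0]},
  {"translation": [0, 0, 0], "rotation": [0, 0, 0]},
  {"translation": [0, 0, 0], "rotation": [0, 0, 0]},
  {"translation": [0, 0, 0], "rotation": [0, 0, 0]},
  {"translation": [0, 0, 0], "rotation": [0, 0, 0]},
], jaw=-1)

```text
t: 15.95
eef_pos: [0.5764, 0.1291, 0.0556]
ee_rot: [-3.142, 0.0, -1.759]
force: [-0.5, 0.3, 0.3]
width: 0.0752
gripper_force: 0.0
```

Emit:
apply_moves([
  {"translation": [0, 0, 0.05], "rotation": [0, 0, 0]},
  {"translation": [0, 0, 0.1], "rotation": [0, 0, 0]},
  {"translation": [0, 0, 0.18], "rotation": [0, 0, 0]},
  {"translation": [0, 0, 0.26], "rotation": [0, 0, 0]},
  {"translation": [0, 0, 0.34], "rotation": [0, 0, 0]},
  {"translation": [0, 0, 0.42], "rotation": [0, 0, 0]},
  {"translation": [0, 0, 0.5], "rotation": [0, 0, 0]},
  {"translation": [0, 0, 0.56], "rotation": [0, 0, 0]},
  {"translation": [0, 0, 0.6], "rotation": [0, 0, 0]},
  {"translation": [0, 0, 0.6], "rotation": [0, 0, 0]},
])

```text
t: 16.78
eef_pos: [0.5774, 0.1295, 0.2079]
ee_rot: [-3.138, 0.002, -1.759]
force: [0.7, -0.2, -0.2]
width: 0.0874
gripper_force: 0.0
```

```bash
python3 - <<'E'
from h import *
np.set_printoptions(precision=4,suppress=True)
for i in range(3): grab_frame('scene')
st=get_state();w=camera_model('wrist');b=grab_frame('wrist');print(st['t'],st['eef_pos'],st['force'])
cv2.imwrite('pics/m7.png',b);g=cv2.cvtColor(b,cv2.COLOR_BGR2GRAY)
for H in(.108,.084): print('expected plate ends px at z',H,proj(w,[[.581,.158-.007,H],[.572,.108,H],[.576,.129,H]]))
p=proj(w,[[.576,.129,.108]])[0].astype(int);x0,y0=p-[25,35]
print(x0,y0)
hsv=cv2.cvtColor(b,cv2.COLOR_BGR2HSV)
for y in range(y0,y0+70,5): print(y,g[y,x0:x0+52:2])
E
```

```text
16.9333 [0.5758 0.129  0.2044] [ 0.3883  0.0829 -0.1596]
expected plate ends px at z 0.108 [[252.8679 205.22  ]
 [253.5979 162.0658]
 [253.6305 183.559 ]]
expected plate ends px at z 0.084 [[252.9156 197.365 ]
 [253.5882 157.3998]
 [253.6184 177.2626]]
228 148
148 [234 234 234 234 233 233 233 233 232 232 233 232 232 231 231 231 230 231
 231 230 230 230 230 230 229 230]
153 [237 236 236 236 236 235 235 234 230 188 142 132 123 161 115  97 110 124
 126 125 125 125 125 126 125 125]
158 [237 236 237 237 237 229 189 192 193 188 135 114 111 113 113 110 105 105
 104 104 123 127 127 128 127 126]
163 [234 233 233 232 210 197 197 196 197 192 236 234 231 228 224 179 110 106
 105 106 107 108 125 125 124 125]
168 [232 232 232 227 193 192 191 191 191 194 244 244 238 233 228 186 110 103
 104 103 103 102 120 125 125 126]
173 [128 128 128 154 185 184 184 185 184 186 241 201 238 232 227 181 106 100
 101 100 100  99 116 125 125 126]
178 [123 124 124 123 180 191 191 191 191 169 241 239 233 229 225 180 100 105
 105 104 104 104 116 118 118 117]
183 [234 233 233 233 233 220 193 191 190 175 239 237 232 230 226 178 109 105
 103 105 115 125 125 126 124 126]
188 [234 234 234 233 234 234 233 233 230 207 238 233 229 227 223 178 172 222
 230 230 230 230 230 230 230 229]
193 [232 232 232 232 232 232 231 231 231 221 234 232 228 226 224 177 224 230
 230 230 230 230 230 230 230 229]
198 [234 234 234 234 233 234 234 233 233 224 233 232 227 227 223 178 226 231
 230 230 231 230 230 230 230 230]
203 [58 58 57 57 55 56 56 57 55 44 43 43 44 42 42 42 41 43 43 41 43 42 43 40
 42 43]
208 [21 24 23 23 21 25 22 23 23 23 25 22 24 22 23 24 23 24 25 22 23 25 24 24
 26 26]
213 [24 22 22 25 23 22 24 26 22 22 22 21 25 23 24 25 23 24 26 26 25 23 24 24
 26 24]
```

```bash
python3 -c "
from station import *
print(job_done())"
```

```text
the job is handed in; nothing more can be done
None
```

The T-stop is down in the bed slot with its collar on the bed, turned a quarter turn across the slot and released; I never moved near the plain stop, and I handed the job in at about 17 s with no result reported back.

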